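Lay the gearbox back level on its ratchet stand

TASK

The gearbox is tipped up on its ratchet stand: lay it back level, its open top facing straight up. Throw the pawl right back off the ratchet wheel so that it stays clear, bring the gearbox down by its handle without letting it run, then drop the pawl fully home between the teeth so that the stand is locked, and leave the things lying around it where they are.

Things in the scene. Friction and masses are not known exactly. Their poses are not given: they have to be found in the camera images.
- stand: green stand bolted to the bench, base 270 x 200 mm, post and bearing head. Origin on the bench under the post; z up; x along the level turning axis (130 mm up) from the gearbox (-x side, near the robot) to the ratchet wheel (+x side); y to the left seen from the robot. The ear carrying the pawl is 205 mm high, up to 118 mm to +y
- wheel_axis (a point): centre of the steel ratchet wheel (116 mm over the points, 96 mm at the roots, 16 teeth, 14 mm thick) on the turning axis, 130 mm above the bench and 21 mm to +x of the stand's origin; axes as the stand's. The wheel turns with the gearbox
- pawl_pivot (a point): centre of the pawl's pivot: 75 mm to +y of the wheel's centre and 55 mm above it; axes as the stand's
- gearbox (a joint): tip angle of gearbox, wheel and handle about the stand's x axis, rad: 0 = level, plus = tipped up (handle raised). Stops -0.45 and 1.4. A friction brake holds it where it is left; moving takes 4 to 10 N at the handle. Pawl down: free to plus, locked to minus. Near level the pawl drops into a tooth gap whose wall stops the wheel at -0.087; below -0.087 the pawl would land on a tooth's point
- handle_grip (a point): middle of the handle's black sleeve, 25 mm thick, 100 mm long, spinning freely on its pin, always lying along the stand's x; 175 mm from the turning axis, 85 mm to -x of the stand's origin. Gearbox level: 159 mm to +y of the axis and 74 mm above it (25 degrees above horizontal); tipped by angle a: at 25 degrees + a. The point's own axes turn with the gearbox
- pawl (a joint): pawl angle, rad: 0 = fully home in a tooth gap, 0.14 = on a tooth's point; grows as its tip is lifted up and over its pivot towards +y. It balances upright at about 1.5; beyond that it falls by its own weight (0.25 kg) against its back stop at 1.95 and stays; short of that it falls down onto the wheel
- pawl_grip (a point): middle of the pawl's red knob: sleeve 22 mm thick, 60 mm long, spinning freely, always lying along the stand's x, 64 mm to +x of its origin. It swings about the pivot at 51 mm radius: pawl home, 50 mm to -y of the pivot and 10 mm above it; lifted by a, this offset is turned by a about the stand's -x axis (back stop: 28 mm to +y, 43 mm above). The point's axes turn with the pawl
- case_top (a point): middle of the gearbox's open top: aluminium case 190 long, 164 wide over its flange, 115 mm deep, gears inside; its z axis points out of the open top, straight up when the gearbox is level
- tail_housing: tapered aluminium tail housing standing on its 116 mm wide flange, 178 mm tall; origin at the centre of its underside. Bystander
- loose_gear: steel gear 106 mm across, 40 mm tall, lying flat on the bench; origin at the centre of its underside. Bystander
- hammer: wooden-handled hammer 280 mm long lying on the bench. Bystander
- parts_tray: steel tray 150 x 100 x 32 mm; origin at the centre of its underside. Bystander

How it is judged (in metres and radians):
On the way, in this order (a step that is already met when the one before it is completed fails the run):
1. the pawl is thrown back past upright while the gearbox is still tipped up (value of joint pawl above 1.7 rad and value of joint gearbox above 0.55 rad), for 0.2 s.
2. with the pawl still back, the gearbox is brought down to level within 6 degrees (value of joint pawl above 1.7 rad and value of joint gearbox between -0.105 and 0.105 rad), for 0.2 s.
At the end, for the whole second after the job is handed in: the gearbox is level within 6 degrees (0.105 rad) and at rest, and the pawl is down in a tooth gap (below 0.08 rad) (value of joint gearbox between -0.105 and 0.105 rad and value of joint pawl below 0.08 rad and velocity of joint gearbox between -0.05 and 0.05 rad/s); the robot touches nothing.
It fails at once if the gearbox is let run (faster than 3 rad/s) (velocity of joint gearbox below -3 rad/s or velocity of joint gearbox above 3 rad/s).
It fails at once if the tail housing is moved more than 30 mm (distance of tail_housing from where it was at the start of the episode above 0.03 m).
It fails at once if the loose gear is moved more than 30 mm (distance of loose_gear from where it was at the start of the episode above 0.03 m).
It fails at once if the hammer is moved more than 30 mm (distance of hammer from where it was at the start of the episode above 0.03 m).
It fails at once if the parts tray is moved more than 30 mm (distance of parts_tray from where it was at the start of the episode above 0.03 m).
It also fails if it takes over 51 s, if anything falls off the work surface, if the arm or the gripper's body presses on something with over 40 N, if the wrist force passes 120 N, or if a joint passes its speed limit or range.

ROBOT

A 6-joint arm with a two-finger parallel gripper is mounted at the origin on the work surface. World frame = base frame: x ahead of the robot, y to its left, z up, the work surface at z = 0. Lengths are in mm, angles in rad, forces in N, time in s.
With the tool pointing down it reaches from about 375 to 750 mm from the base axis. Payload 9 kg.
Tool frame: the origin (TCP) lies where the fingers leave the gripper's body, on its centre line; the fingertips stand 73 mm ahead of it and the grasp point (between the pads) lies 54 mm ahead of it; z points along the fingers, y is the direction in which the jaws open and shut (so a half turn about z gives the same grasp; the last joint's range is limited). The gripper opens to 85 mm and grips with 20 to 120 N. Pads are 22 mm wide; open, the fingers measure 114 mm over their backs; the gripper's body (76 mm by 85 mm) begins 54 mm behind the grasp point. The pads swing forward as they close: fully open they stand 13 mm farther back than shut.
Start: joints at [1.061, 0.104, 0.097, 1.564, 0, 1.353], TCP at [172.607, 574.661, 303.931] pointing down, gripper open.
Joint ranges: [-2.99, 2.99], [-0.84, 1.86], [-1.1, 1.16], [-1.84, 2.11], [-1.51, 1.56], [-3.14, 3.14]. Speed limits (rad/s): [2.22, 2.22, 2.57, 3.14, 3.14, 3.14].

INTERFACE

Orientations are given as a unit quaternion [x, y, z, w].
In Python, from cell import env gives the robot as it stands.
- The arm moves only by the tool play_rows, never from a script. Its argument "increments" is a list of rows, each a list of 3 entries, a list of its own where there are three numbers: the shift along the tool's x, y, z in cm, then the turn, a rotation vector about the tool's x, y, z in rad, then the opening, from 0 (shut) to 1 (fully open). A call has 1 to 12 rows; each row shifts and turns the commanded pose from where the row before left it, along the tool's axes as they then stand; what a row does not reach is not made up. A row lasts 1/12 s, in which the tool goes at most 41.7 mm and 7.16 degrees, less where a joint would pass 70% of its speed; a pose out of reach is approached as far as the arm can. A call is refused whole if a number of a shift passes 4.17 or a number of a turn 0.125, either way. A call with a gripper value outside its range is refused whole. The fingers move at their own pace and stop on an object; the grip force is fixed at half the most. Time passes only in rows, so rows that do not move let the fingers close. It gives the time, the measured TCP pose, the force and the opening at its end, in the units of the state.
- env.state(): the state, without advancing time (a new reading comes with each control period).
- env.snapshot(name): name is "scene" or "top" or "wrist"; returns (picture, depth): 420x560x3 uint8, red, green, blue; 420x560 float32, mm along the optical axis (not along the pixel's ray), 0 where there is no reading.
- env.calibration(name): a dict with "fx", "fy", "cx", "cy" (pixels), "k1" (the pictures are not rectified: a ray, as slopes to the right and down, at radius r is drawn at 1 + k1 r^2 times it, then the intrinsics apply), "camera_from_world" (4x4, takes a point from world to camera coordinates). Camera axes: x right, y down, z forward; pixel columns grow to the right and rows downward; lengths in mm; the calibration is good to about 2 mm. A picture is of the moment at which its call begins: read the wrist's pose just before it. calibration takes no time and is no camera call; for the wrist camera it gives the pose at the moment of the call.
- env.close_job(): hands the job in, once; it reports no verdict.
The state is a dict: "time": time; "joint_positions": joint angles; "qd": joint speeds; "tau": joint torques, N m; "tcp_pos": TCP position; "tcp_rot": TCP orientation; "force": force on the tool from outside, world axes, zero at the start; "ft_torque": the same for the moment, N m; "gripper_width": finger opening in mm.
Only numpy, scipy, OpenCV 4.12 (cv2) and the standard library are available. Lean on these libraries where they do the work, as an engineer would, in place of code of your own. Each camera call takes 0.05 s, during which the arm holds its last target.

## Working session

There is one attempt and no reset: what is moved stays moved. The work goes in short steps, Python scripts to look and compute and a tool call to move; the robot and the scene stay as the last step left them, time stands still between calls to the robot, and variables do not carry over. Pictures are saved under pics/ and viewed, and the job is handed in when it is done.

Besides the shell and the picture viewer there is one more tool, called after "Call:" in YAML: its name, and indented under it one key for each argument. play_rows: Moves the arm, as the interface text tells. Its arguments: {"type":"object","properties":{"increments":{"type":"array"}},"required":["increments"]}

```bash
ls; mkdir -p pics; python3 - <<'E'
from cell import env
import cv2,numpy as np
print(env.state())
for n in ["scene","top","wrist"]:
    p,d=env.snapshot(n); cv2.imwrite(f"pics/{n}0.png",p[:,:,::-1]); np.save(f"pics/{n}0.npy",d)
    c=env.calibration(n); print(n,{k:(np.round(v,4).tolist() if k=="camera_from_world" else v) for k,v in c.items()})
    np.save(f"pics/{n}0_T.npy",c["camera_from_world"])
E
```

```text
pics
{'time': 0.0, 'joint_positions': array([ 1.06128627e+00,  1.04680898e-01,  9.64130455e-02,  1.56390017e+00,
       -4.70130883e-05,  1.35306820e+00]), 'qd': array([-0.00113871, -0.00091858,  0.00239178, -0.00062676,  0.00078436,
       -0.00028339]), 'tau': array([ 7.40402920e-04, -5.56914818e+01,  5.03664601e+01,  1.58862874e-02,
       -1.29776049e-04, -2.04060308e-05]), 'tcp_pos': array([172.48402844, 574.40310059, 303.10209482]), 'tcp_rot': array([ 1.45373937e-01,  9.89376545e-01, -6.49365869e-04, -2.21958896e-04]), 'force': array([ 0.63357331,  0.48597842, -0.18270566]), 'ft_torque': array([ 0.00971345, -0.0266595 ,  0.03321562]), 'gripper_width': 85.42207338857078}
scene {'fx': 482.56654008276644, 'fy': 482.56654008276644, 'cx': 272.0110152384156, 'cy': 211.8050199618715, 'k1': -0.05169119561733514, 'camera_from_world': [[-0.783, 0.6219, -0.0135, 396.4047], [0.4665, 0.5727, -0.6741, -176.4541], [-0.4115, -0.5341, -0.7385, 1476.572], [0.0, 0.0, 0.0, 1.0]]}
top {'fx': 394.08974361913295, 'fy': 394.08974361913295, 'cx': 273.24759003318064, 'cy': 205.86002917497675, 'k1': -0.045390740722649606, 'camera_from_world': [[0.0225, -0.9995, 0.022, 8.4574], [-0.9934, -0.0249, -0.1117, 571.7135], [0.1122, -0.0194, -0.9935, 1154.3689], [0.0, 0.0, 0.0, 1.0]]}
wrist {'fx': 364.3476127323058, 'fy': 364.3476127323058, 'cx': 275.8442292484059, 'cy': 208.60905454429945, 'k1': -0.09215335556668616, 'camera_from_world': [[0.2885, 0.9575, -0.0012, -599.3268], [0.9107, -0.274, 0.3091, -39.2266], [0.2956, -0.0902, -0.951, 380.9001], [0.0, 0.0, 0.0, 1.0]]}
```

View pics/scene0.png

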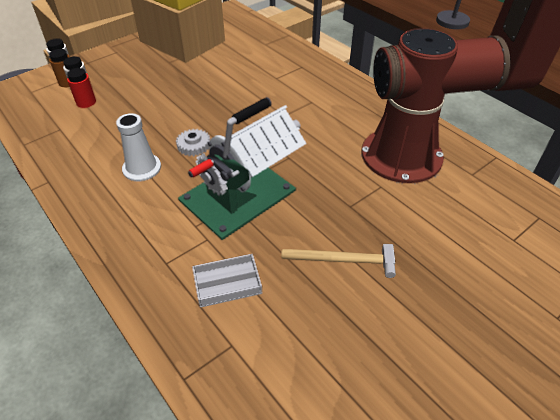

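View pics/top0.png

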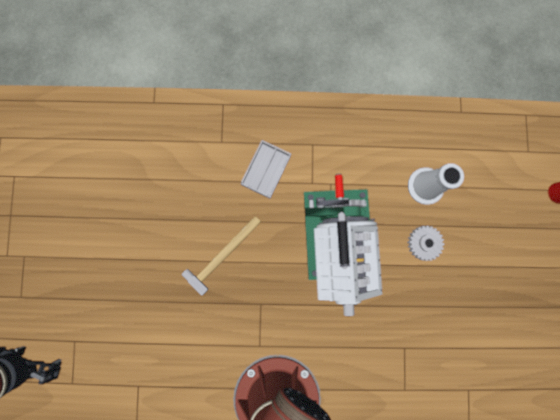

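View pics/wrist0.png

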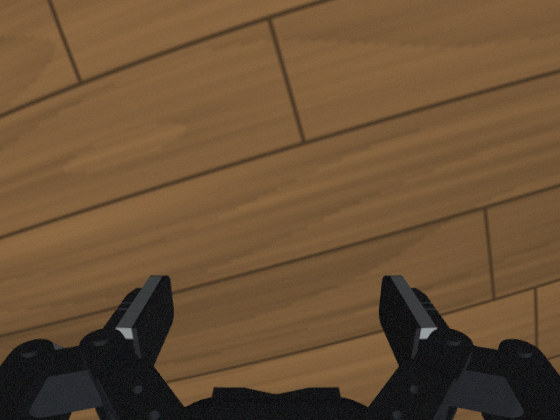

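```bash
cat > h.py <<'E'
import numpy as np, cv2
from cell import env
def K(c): return np.array([[c['fx'],0,c['cx']],[0,c['fy'],c['cy']],[0,0,1.]])
def proj(P,c,T=None):
    T=c['camera_from_world'] if T is None else T
    P=np.atleast_2d(P); q=(T[:3,:3]@P.T).T+T[:3,3]
    s=q[:,:2]/q[:,2:]; r2=(s**2).sum(1,keepdims=True)
    s=s*(1+c['k1']*r2); return s*[c['fx'],c['fy']]+[c['cx'],c['cy']]
def ray(uv,c):
    s=(np.atleast_2d(uv)-[c['cx'],c['cy']])/[c['fx'],c['fy']]; u=s.copy()
    for _ in range(20): u=s/(1+c['k1']*(u**2).sum(1,keepdims=True))
    return np.c_[u,np.ones(len(u))]
def deproj(uv,z,c,T=None):
    T=c['camera_from_world'] if T is None else T
    q=ray(uv,c)*np.atleast_1d(z)[:,None]
    return (q-T[:3,3])@T[:3,:3]
def onz(uv,z,c,T=None):
    T=c['camera_from_world'] if T is None else T
    d=ray(uv,c)@T[:3,:3]; o=-T[:3,3]@T[:3,:3]
    return o+d*((z-o[2])/d[:,2:])
E
python3 - <<'E'
import cv2
a=cv2.imread('pics/scene0.png');b=cv2.imread('pics/top0.png')
cv2.imwrite('pics/sc.png',cv2.resize(a[90:245,110:310],None,fx=4,fy=3.8,interpolation=cv2.INTER_CUBIC)[:600])
cv2.imwrite('pics/tc.png',cv2.resize(b[160:320,290:450],None,fx=3.75,fy=3.75,interpolation=cv2.INTER_CUBIC))
E
```

```text
(no output)
```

View pics/sc.png

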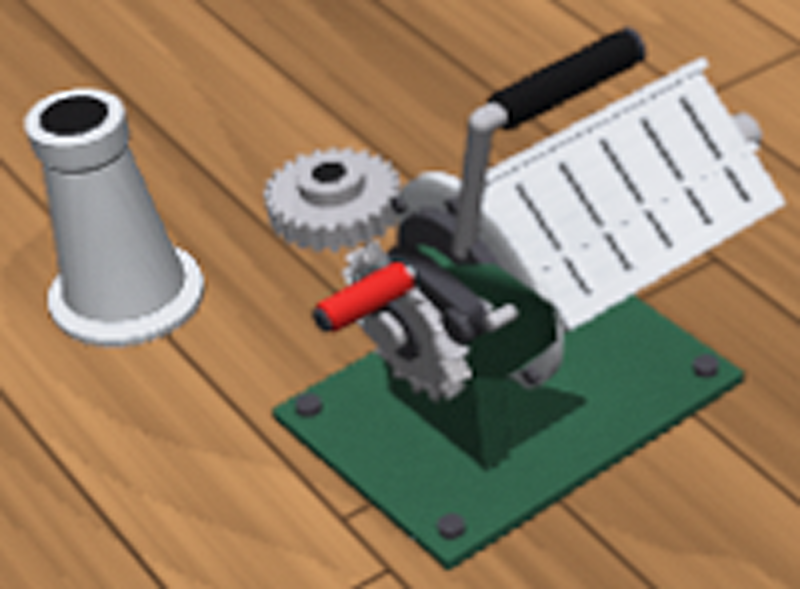

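View pics/tc.png

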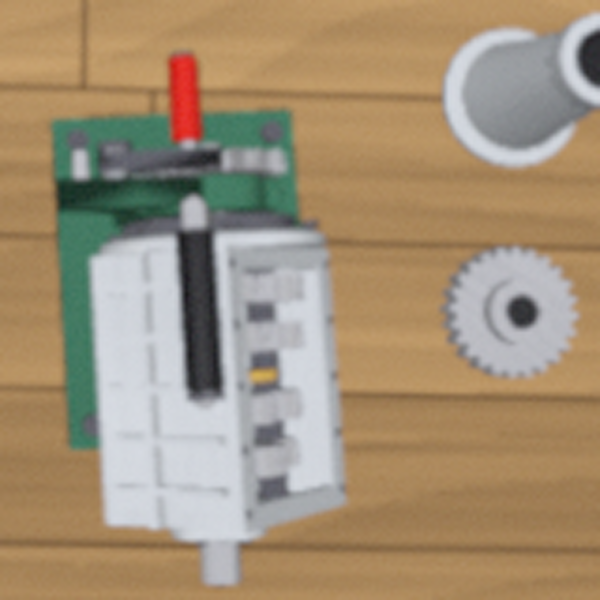

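```bash
cat > fit.py <<'E'
from h import *
from scipy.optimize import least_squares
cs,ct=env.calibration('scene'),env.calibration('top')
def handle(a,s=0): t=np.radians(25)+a; return np.array([-85+s,175*np.cos(t),130+175*np.sin(t)])
def knob(p,s=0): return np.array([64+s,75-50*np.cos(p)+10*np.sin(p),185+50*np.sin(p)+10*np.cos(p)])
def W(P,x): c,s=np.cos(x[2]),np.sin(x[2]); return np.array([[c,-s,0],[s,c,0],[0,0,1]])@P+[x[0],x[1],0]
def p(u,v,im): return np.array([110+u/4,90+v/3.8]) if im=='s' else np.array([290+u/3.75,160+v/3.75])
if __name__=="__main__":
    obs=[('k',0,'s',p(365,296,'s')),('k',0,'t',p(186,97,'t')),
     ('h',50,'s',p(500,110,'s')),('h',-50,'s',p(635,45,'s')),('h',50,'t',p(195,232,'t')),('h',-50,'t',p(205,395,'t'))]
    def res(x,full=False):
        r=[]
        for f,s,im,uv in obs:
            P=W(handle(x[3],s) if f=='h' else knob(x[4],s),x)
            r.append(proj(P,cs if im=='s' else ct)[0]-uv)
        return np.array(r) if full else np.concatenate(r)
    s=least_squares(res,[500,-150,0,.8,.1],x_scale=[10,10,.1,.1,.1])
    print(s.x,s.cost);print(np.round(res(s.x,True),2))
    x=s.x
    for q in [(275,410,'s'),(450,560,'s'),(742,375,'s')]: 
        w=onz(p(*q),10,cs)[0]; c_,s_=np.cos(x[2]),np.sin(x[2]);d=w[:2]-x[:2];print('s base in stand', c_*d[0]+s_*d[1],-s_*d[0]+c_*d[1])
    for q in [(52,122,'t'),(291,111,'t'),(70,447,'t')]: 
        w=onz(p(*q),10,ct)[0]; d=w[:2]-x[:2];print('t base in stand', c_*d[0]+s_*d[1],-s_*d[0]+c_*d[1])
    print('handle',W(handle(x[3]),x),'knob',W(knob(x[4]),x))
    print('tail,gear', onz(p(510,110,'t'),0,ct), onz(p(512,312,'t'),40,ct))
E
python3 fit.py
```

```text
[ 5.44656489e+02 -1.75407327e+02  6.18819465e-02  8.69017458e-01
 -6.62506887e-02] 4.336887640615175
[[-0.83 -0.26]
 [-0.44  1.33]
 [-0.23 -0.59]
 [-1.77 -0.62]
 [-0.87  0.33]
 [-1.08  0.14]]
s base in stand 81.17306874653568 -92.29415051449062
s base in stand 78.91708758618701 103.80525940665831
s base in stand -183.8990288982512 103.4532628929769
t base in stand 79.14824407476038 98.82136703818115
t base in stand 81.27190213623373 -100.03800246176081
t base in stand -184.98214607592877 96.85276345794644
handle [ 456.98002666 -134.84227404  298.87070333] knob [ 607.02208407 -147.04853825  191.6679505 ]
tail,gear [[ 639.4894842  -459.42791817    0.        ]] [[ 469.0563353 -441.0468564   40.       ]]
```

```bash
cat >> h.py <<'E'
from scipy.spatial.transform import Rotation as R
X=[544.7,-175.4,0.063]
def stand(P):
    c,s=np.cos(X[2]),np.sin(X[2]); d=np.asarray(P)[:2]-X[:2]
    return np.array([c*d[0]+s*d[1],-s*d[0]+c*d[1],P[2]])
def st():
    s=env.state(); r=R.from_quat(s['tcp_rot']); g=s['tcp_pos']+54*r.as_matrix()[:,2]
    c,sn=np.cos(X[2]),np.sin(X[2]); S=np.array([[-c,-sn,0],[-sn,c,0],[0,0,-1]]).T  # cols x,y,z desired tool axes
    S=np.array([[-c,-sn,0],[-sn,c,0],[0,0,-1]])
    err=(r.inv()*R.from_matrix(S)).as_rotvec()
    print('t',round(s['time'],2),'grasp in stand',np.round(stand(g),1),'world',np.round(g,1),'turn to aligned(tool)',np.round(err,4),'F',np.round(s['force'],1),'w',round(s['gripper_width'],1))
    return s,r,g
def todo(target):
    s,r,g=st(); c,sn=np.cos(X[2]),np.sin(X[2])
    d=np.array(target)-stand(g); print('cm tool after aligned: x %.2f y %.2f z %.2f'%(-d[0]/10,d[1]/10,-d[2]/10))
E
python3 -c "
from h import *
todo([72,25,252])"
```

```text
t 0.15 grasp in stand [-324.3  771.8  249.3] world [172.5 574.4 249.3] turn to aligned(tool) [-0.0009 -0.0004 -0.3548] F [0.1 0.7 0.3] w 85.4
cm tool after aligned: x -39.63 y -74.68 z -0.27
```

Call:
play_rows:
  increments:
    - [[0,0,0],[0,0,-0.1183],1]
    - [[0,0,0],[0,0,-0.1183],1]
    - [[0,0,0],[0,0,-0.1183],1]
    - [[-1.65,-3.1,0],[0,0,0],1]
    - [[-1.65,-3.1,0],[0,0,0],1]
    - [[-1.65,-3.1,0],[0,0,0],1]
    - [[-1.65,-3.1,0],[0,0,0],1]
    - [[-1.65,-3.1,0],[0,0,0],1]
    - [[-1.65,-3.1,0],[0,0,0],1]
    - [[-1.65,-3.1,0],[0,0,0],1]
    - [[-1.65,-3.1,0],[0,0,0],1]
    - [[-1.65,-3.1,0],[0,0,0],1]

```text
time: 1.15
tcp_pos: [338.8, 304.1, 303.8]
tcp_rot: [-0.032, 0.999, 0.0, 0.0]
force: [0.2, 0.7, -0.4]
gripper_width: 85.7
```

```bash
python3 -c "
from h import *
todo([72,25,252])"
```

```text
t 1.15 grasp in stand [-175.3  491.5  249.8] world [338.8 304.1 249.8] turn to aligned(tool) [0.0001 0.0001 0.0004] F [ 0.2  0.7 -0.4] w 85.7
cm tool after aligned: x -24.73 y -46.65 z -0.22
```

Call:
play_rows:
  increments:
    - [[-1.9,-3.5,0],[0,0,0],1]
    - [[-1.9,-3.5,0],[0,0,0],1]
    - [[-1.9,-3.5,0],[0,0,0],1]
    - [[-1.9,-3.5,0],[0,0,0],1]
    - [[-1.9,-3.5,0],[0,0,0],1]
    - [[-1.9,-3.5,0],[0,0,0],1]
    - [[-1.9,-3.5,0],[0,0,0],1]
    - [[-1.9,-3.5,0],[0,0,0],1]
    - [[-1.9,-3.5,0],[0,0,0],1]
    - [[-1.9,-3.5,0],[0,0,0],1]
    - [[-1.9,-3.5,0],[0,0,0],1]
    - [[-1.9,-3.5,0],[0,0,0],1]

```text
time: 2.15
tcp_pos: [593.1, -101.2, 303.5]
tcp_rot: [-0.031, 1.0, 0.0, -0.0]
force: [0.1, 0.8, 0.4]
gripper_width: 85.7
```

Call:
play_rows:
  increments:
    - [[-1.0,-2.3,0],[0,0,0],1]
    - [[-0.9,-2.3,0],[0,0,0],1]
    - [[0,0,0],[0,0,0],1]
    - [[0,0,0],[0,0,0],1]

```text
time: 2.48
tcp_pos: [614.3, -144.9, 302.9]
tcp_rot: [-0.031, 1.0, 0.0, -0.001]
force: [0.5, 0.7, 0.3]
gripper_width: 85.4
```

```bash
python3 -c "
from h import *
todo([72,25,252])
c=env.calibration('wrist'); p,d=env.snapshot('wrist'); cv2.imwrite('pics/w1.png',p[:,:,::-1]); np.save('pics/w1.npy',d)
np.save('pics/w1T.npy',c['camera_from_world'])
"
```

```text
t 2.48 grasp in stand [ 71.3  26.1 248.9] world [ 614.2 -144.9  248.9] turn to aligned(tool) [ 0.0009 -0.0013 -0.0017] F [0.5 0.7 0.3] w 85.4
cm tool after aligned: x -0.07 y -0.11 z -0.31
```

View pics/w1.png

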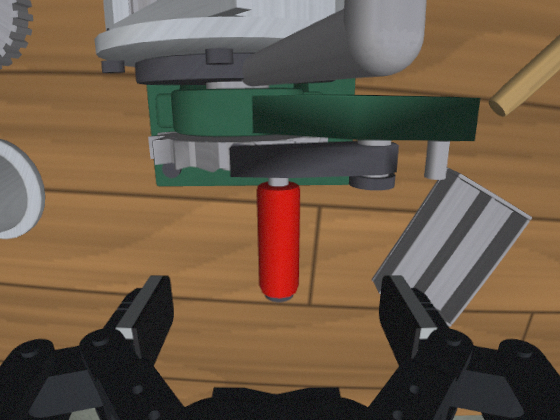

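```bash
python3 -c "
from h import *
c=env.calibration('wrist'); d=np.load('pics/w1.npy');T=np.load('pics/w1T.npy')
for uv in [(279,195),(278,240),(278,285),(262,240),(297,240),(375,160),(375,100),(437,160),(385,40)]:
    z=d[uv[1],uv[0]]; print(uv,z,np.round(stand(deproj([uv],[z],c,T)[0]),1))
todo([72,26,195])
"
```

```text
(279, 195) 174.12453 [ 39.   27.8 205.7]
(278, 240) 178.56915 [ 61.2  27.3 208.2]
(278, 285) 187.88179 [ 87.1  27.3 206.8]
(262, 240) 182.74768 [ 62.8  19.3 204.3]
(297, 240) 186.08319 [ 64.2  37.  201.3]
(375, 160) 177.02197 [ 23.5  74.9 197.6]
(375, 100) 161.65591 [ -5.1  71.1 204.5]
(437, 160) 166.7686 [ 21.5 101.6 207.7]
(385, 40) 60.343555 [-17.2  45.  307.1]
t 2.53 grasp in stand [ 71.2  27.1 249.3] world [ 614.  -143.9  249.3] turn to aligned(tool) [ 0.0008 -0.001  -0.0006] F [-0.6 -0.2  0. ] w 85.3
cm tool after aligned: x -0.08 y -0.11 z 5.43
```

Call:
play_rows:
  increments:
    - [[0,0.05,1.8],[0,0,0],1]
    - [[0,0,1.8],[0,0,0],1]
    - [[0,0,1.7],[0,0,0],1]
    - [[0,0,0],[0,0,0],1]
    - [[0,0,0],[0,0,0],0.2]
    - [[0,0,0],[0,0,0],0]
    - [[0,0,0],[0,0,0],0]
    - [[0,0,0],[0,0,0],0]
    - [[0,0,0],[0,0,0],0]
    - [[0,0,0],[0,0,0],0]

```text
time: 3.37
tcp_pos: [614.6, -143.5, 251.9]
tcp_rot: [-0.032, 1.0, -0.0, 0.001]
force: [-0.2, 0.6, 3.4]
gripper_width: 20.1
```

```bash
python3 -c "
from h import *
st()"
```

```text
t 3.37 grasp in stand [ 71.8  27.4 197.9] world [ 614.6 -143.5  197.9] turn to aligned(tool) [-0.0005  0.0012  0.0002] F [-0.2  0.6  3.4] w 20.1
```

```bash
python3 -c "
import numpy as np
P=np.linspace(0.07,1.87,13); y=-50*np.cos(P)+10*np.sin(P); z=50*np.sin(P)+10*np.cos(P)
for p,a,b in zip(P[1:],np.diff(y),np.diff(z)): print(round(p,2),'y %.2f z %.2f'%(a/10,-b/10))
"
```

```text
0.22 y 0.26 z -0.72
0.37 y 0.36 z -0.67
0.52 y 0.46 z -0.61
0.67 y 0.54 z -0.54
0.82 y 0.62 z -0.45
0.97 y 0.68 z -0.35
1.12 y 0.72 z -0.25
1.27 y 0.75 z -0.14
1.42 y 0.76 z -0.02
1.57 y 0.76 z 0.09
1.72 y 0.74 z 0.20
1.87 y 0.70 z 0.31
```

Lift gently first and check the force.

Call:
play_rows:
  increments:
    - [[0,0.26,-0.72],[0,0,0],0]
    - [[0,0.36,-0.67],[0,0,0],0]
    - [[0,0.46,-0.61],[0,0,0],0]
    - [[0,0.54,-0.54],[0,0,0],0]

```text
time: 3.7
tcp_pos: [613.6, -128.6, 277.8]
tcp_rot: [-0.031, 1.0, -0.002, 0.001]
force: [-1.0, -7.4, 4.0]
gripper_width: 20.1
```

```bash
python3 -c "
from h import *
st()"
```

```text
t 3.7 grasp in stand [ 71.8  42.2 223.8] world [ 613.7 -128.8  223.8] turn to aligned(tool) [-0.0033  0.0013 -0.0011] F [-1.  -7.4  4. ] w 20.1
```

Call:
play_rows:
  increments:
    - [[0,0.62,-0.45],[0,0,0],0]
    - [[0,0.68,-0.35],[0,0,0],0]
    - [[0,0.72,-0.25],[0,0,0],0]
    - [[0,0.75,-0.14],[0,0,0],0]
    - [[0,0.76,-0.02],[0,0,0],0]
    - [[0,0.76,0.09],[0,0,0],0]
    - [[0,0.74,0.2],[0,0,0],0]
    - [[0,0.7,0.31],[0,0,0],0]
    - [[0,0,0],[0,0,0],0]

```text
time: 4.45
tcp_pos: [609.5, -67.7, 284.2]
tcp_rot: [-0.032, 0.999, 0.001, 0.001]
force: [-5.6, 9.2, 14.2]
gripper_width: 20.1
```

```bash
python3 -c "
from h import *
st()"
```

```text
t 4.45 grasp in stand [ 71.5 103.5 230.2] world [609.5 -67.6 230.2] turn to aligned(tool) [0.0024 0.0016 0.0018] F [-5.6  9.2 14.2] w 20.1
```

Call:
play_rows:
  increments:
    - [[0,0,0],[0,0,0],0.5]
    - [[0,0,0],[0,0,0],1]
    - [[0,0,0],[0,0,0],1]
    - [[0,0,-2],[0,0,0],1]
    - [[0,0,-3.5],[0,0,0],1]
    - [[0,0,-3.5],[0,0,0],1]
    - [[0,0,-3.5],[0,0,0],1]
    - [[0,0,0],[0,0,0],1]

```text
time: 5.12
tcp_pos: [610.3, -70.7, 415.1]
tcp_rot: [-0.031, 0.999, -0.002, 0.004]
force: [-0.1, -0.9, 1.2]
gripper_width: 85.2
```

```bash
python3 -c "
from h import *
todo([-92,45,355])
for n in ['wrist','scene']:
  c=env.calibration(n); p,d=env.snapshot(n); cv2.imwrite(f'pics/{n}2.png',p[:,:,::-1]); np.save(f'pics/{n}2.npy',d)
  np.save(f'pics/{n}2T.npy',c['camera_from_world'])
a=cv2.imread('pics/scene2.png')
cv2.imwrite('pics/sc2.png',cv2.resize(a[60:245,90:340],None,fx=3.2,fy=3.2,interpolation=cv2.INTER_CUBIC))
"
```

```text
t 5.12 grasp in stand [ 72.6 100.2 361.1] world [610.8 -70.9 361.1] turn to aligned(tool) [-0.0037  0.0087 -0.0004] F [-0.1 -0.9  1.2] w 85.2
cm tool after aligned: x 16.46 y -5.52 z 0.61
```

View pics/wrist2.png

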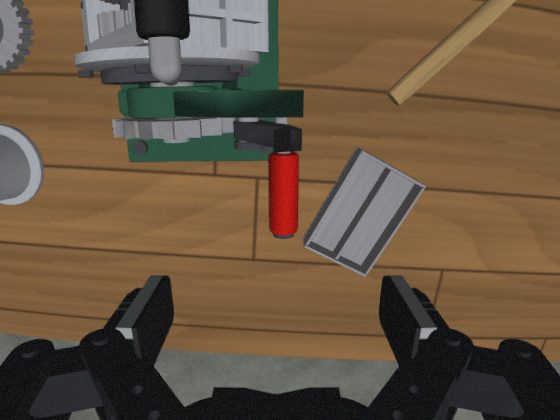

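View pics/sc2.png

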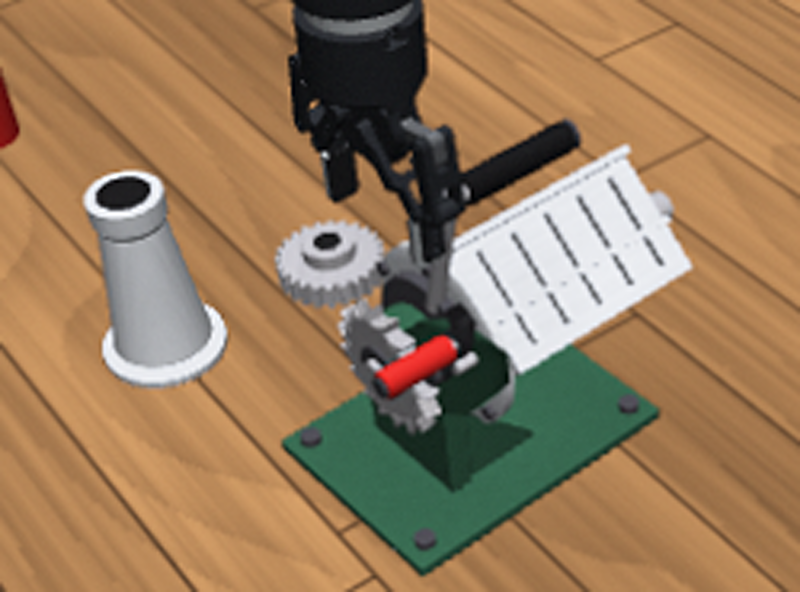

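Call:
play_rows:
  increments:
    - [[3.3,-1.1,0],[0,0.008,0],1]
    - [[3.3,-1.1,0],[0,0,0],1]
    - [[3.3,-1.1,0],[0,0,0],1]
    - [[3.3,-1.1,0],[0,0,0],1]
    - [[3.2,-1.1,0],[0,0,0],1]
    - [[0,0,0],[0,0,0],1]
    - [[0,0,0],[0,0,0],1]

```text
time: 5.8
tcp_pos: [448.4, -135.8, 407.5]
tcp_rot: [-0.03, 1.0, 0.0, -0.004]
force: [0.7, -0.4, -0.1]
gripper_width: 85.5
```

```bash
python3 -c "
from h import *
todo([-92,45,299])
for n in ['wrist']:
  c=env.calibration(n); p,d=env.snapshot(n); cv2.imwrite(f'pics/{n}3.png',p[:,:,::-1]); np.save(f'pics/{n}3.npy',d)
  np.save(f'pics/{n}3T.npy',c['camera_from_world'])
"
```

```text
t 5.8 grasp in stand [-94.1  45.6 353.5] world [ 447.9 -135.8  353.5] turn to aligned(tool) [ 0.0006 -0.0086 -0.0024] F [ 0.7 -0.4 -0.1] w 85.5
cm tool after aligned: x -0.21 y -0.06 z 5.45
```

View pics/wrist3.png

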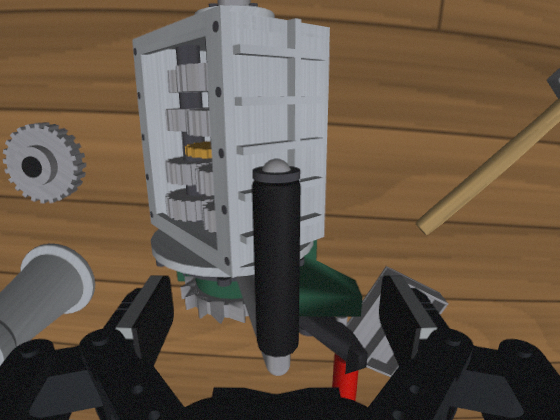

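```bash
python3 -c "
from h import *
c=env.calibration('wrist'); d=np.load('pics/wrist3.npy');T=np.load('pics/wrist3T.npy')
for uv in [(276,185),(276,220),(276,260),(276,300),(276,340),(258,260),(295,260)]:
    z=d[uv[1],uv[0]]; print(uv,z,np.round(stand(deproj([uv],[z],c,T)[0]),1))
"
```

```text
(276, 185) 172.87938 [-131.5   45.9  310.2]
(276, 220) 176.18239 [-114.6   45.8  312.1]
(276, 260) 183.34496 [-93.   45.7 311.4]
(276, 300) 0.0 [-172.9   45.9  478.5]
(276, 340) 0.0 [-172.9   45.9  478.5]
(258, 260) 188.28311 [-90.9  36.4 306.9]
(295, 260) 188.55017 [-90.7  55.6 306.7]
```

Call:
play_rows:
  increments:
    - [[0,0,1.8],[0,-0.008,0],1]
    - [[0,0,1.8],[0,0,0],1]
    - [[0,0,1.8],[0,0,0],1]
    - [[0,0,0],[0,0,0],1]
    - [[0,0,0],[0,0,0],0.2]
    - [[0,0,0],[0,0,0],0]
    - [[0,0,0],[0,0,0],0]
    - [[0,0,0],[0,0,0],0]
    - [[0,0,0],[0,0,0],0]
    - [[0,0,0],[0,0,0],0]

```text
time: 6.68
tcp_pos: [449.5, -135.3, 355.4]
tcp_rot: [-0.032, 0.999, -0.0, 0.001]
force: [0.2, 0.1, 3.8]
gripper_width: 23.6
```

```bash
python3 -c "
from h import *
s,r,g=st()
q=stand(g); a0=np.arctan2(q[2]-130,q[1])-np.radians(25); print('a0',a0,np.hypot(q[2]-130,q[1]))
P=np.linspace(0.871,0.0,25); t=P+np.radians(25); y=175*np.cos(t); z=175*np.sin(t)
for p,a,b in zip(P[1:],np.diff(y),np.diff(z)): print(round(p,2),'y %.2f z %.2f'%(a/10,-b/10))
"
```

```text
t 6.68 grasp in stand [-92.4  46.  301.4] world [ 449.6 -135.3  301.4] turn to aligned(tool) [-0.0005  0.0014  0.0003] F [0.2 0.1 3.8] w 23.6
a0 0.8724360701895015 177.4586364821794
0.83 y 0.61 z 0.18
0.8 y 0.60 z 0.20
0.76 y 0.60 z 0.22
0.73 y 0.59 z 0.24
0.69 y 0.58 z 0.26
0.65 y 0.57 z 0.28
0.62 y 0.56 z 0.30
0.58 y 0.55 z 0.32
0.54 y 0.53 z 0.34
0.51 y 0.52 z 0.36
0.47 y 0.51 z 0.38
0.44 y 0.49 z 0.40
0.4 y 0.48 z 0.42
0.36 y 0.46 z 0.43
0.33 y 0.45 z 0.45
0.29 y 0.43 z 0.47
0.25 y 0.41 z 0.48
0.22 y 0.40 z 0.50
0.18 y 0.38 z 0.51
0.15 y 0.36 z 0.52
0.11 y 0.34 z 0.54
0.07 y 0.32 z 0.55
0.04 y 0.30 z 0.56
0.0 y 0.28 z 0.57
```

Call:
play_rows:
  increments:
    - [[0,0.61,0.18],[0,0,0],0]
    - [[0,0.6,0.2],[0,0,0],0]
    - [[0,0.6,0.22],[0,0,0],0]
    - [[0,0.59,0.24],[0,0,0],0]
    - [[0,0.58,0.26],[0,0,0],0]
    - [[0,0.57,0.28],[0,0,0],0]

```text
time: 7.18
tcp_pos: [447.1, -100.2, 342.0]
tcp_rot: [-0.031, 1.0, -0.001, 0.001]
force: [-2.0, -2.4, 6.8]
gripper_width: 23.3
```

```bash
cat > arc.py <<'E'
from h import *
s,r,g=st(); q=stand(g); print('a',np.arctan2(q[2]-130,q[1])-np.radians(25),'r',np.hypot(q[2]-130,q[1]))
E
python3 arc.py
```

```text
t 7.18 grasp in stand [-92.6  81.  288. ] world [ 447.2 -100.4  288. ] turn to aligned(tool) [-0.0025  0.0015 -0.0003] F [-2.  -2.4  6.8] w 23.3
a 0.6605823691585186 r 177.52892898221188
```

Call:
play_rows:
  increments:
    - [[0,0.56,0.3],[0,0,0],0]
    - [[0,0.55,0.32],[0,0,0],0]
    - [[0,0.53,0.34],[0,0,0],0]
    - [[0,0.52,0.36],[0,0,0],0]
    - [[0,0.51,0.38],[0,0,0],0]
    - [[0,0.49,0.4],[0,0,0],0]
    - [[0,0.48,0.42],[0,0,0],0]
    - [[0,0.46,0.43],[0,0,0],0]
    - [[0,0.45,0.45],[0,0,0],0]
    - [[0,0.43,0.47],[0,0,0],0]
    - [[0,0.41,0.48],[0,0,0],0]
    - [[0,0.4,0.5],[0,0,0],0]

```text
time: 8.18
tcp_pos: [443.2, -41.8, 293.1]
tcp_rot: [-0.032, 1.0, -0.0, 0.0]
force: [-4.1, 2.5, 8.3]
gripper_width: 23.4
```

```bash
python3 arc.py
```

```text
t 8.18 grasp in stand [-92.9 139.7 239.1] world [443.2 -41.8 239.1] turn to aligned(tool) [-0.0004  0.0005  0.0002] F [-4.1  2.5  8.3] w 23.4
a 0.2266773723237035 r 177.26922085003545
```

Call:
play_rows:
  increments:
    - [[0,0.38,0.51],[0,0,0],0]
    - [[0,0.36,0.52],[0,0,0],0]
    - [[0,0.34,0.54],[0,0,0],0]
    - [[0,0.32,0.55],[0,0,0],0]
    - [[0,0.3,0.56],[0,0,0],0]
    - [[0,0.28,0.57],[0,0,0],0]
    - [[0,0.15,0.35],[0,0,0],0]
    - [[0,0,0],[0,0,0],0]
    - [[0,0,0],[0,0,0],0]
    - [[0,0,0],[0,0,0],0]

```text
time: 9.02
tcp_pos: [441.7, -20.0, 256.0]
tcp_rot: [-0.032, 0.999, 0.001, -0.0]
force: [-1.8, 6.9, -0.1]
gripper_width: 23.3
```

```bash
python3 arc.py
```

```text
t 9.02 grasp in stand [-93.1 161.7 202. ] world [441.6 -19.9 202. ] turn to aligned(tool) [ 0.0022 -0.0006  0.0007] F [-1.8  6.9 -0.1] w 23.3
a -0.01752402300890399 r 176.95981784733243
```

Call:
play_rows:
  increments:
    - [[0,0,0],[0,0,0],0.5]
    - [[0,0,0],[0,0,0],1]
    - [[0,0,0],[0,0,0],1]
    - [[0,0,-2],[0,0,0],1]
    - [[0,0,-3],[0,0,0],1]
    - [[0,0,-3],[0,0,0],1]
    - [[0,0,-3],[0,0,0],1]
    - [[0,0,0],[0,0,0],1]

```text
time: 9.68
tcp_pos: [443.1, -21.4, 372.0]
tcp_rot: [-0.031, 0.999, -0.002, 0.004]
force: [0.2, -0.4, 1.2]
gripper_width: 85.7
```

```bash
python3 -c "
from h import *
todo([72,103,310])
for n in ['wrist','scene']:
  c=env.calibration(n); p,d=env.snapshot(n); cv2.imwrite(f'pics/{n}4.png',p[:,:,::-1]); np.save(f'pics/{n}4.npy',d)
  np.save(f'pics/{n}4T.npy',c['camera_from_world'])
a=cv2.imread('pics/scene4.png')
cv2.imwrite('pics/sc4.png',cv2.resize(a[60:245,90:340],None,fx=3.2,fy=3.2,interpolation=cv2.INTER_CUBIC))
"
```

```text
t 9.68 grasp in stand [-91.4 159.9 318. ] world [443.5 -21.6 318. ] turn to aligned(tool) [-0.0033  0.007  -0.0002] F [ 0.2 -0.4  1.2] w 85.7
cm tool after aligned: x -16.34 y -5.69 z 0.80
```

View pics/wrist4.png

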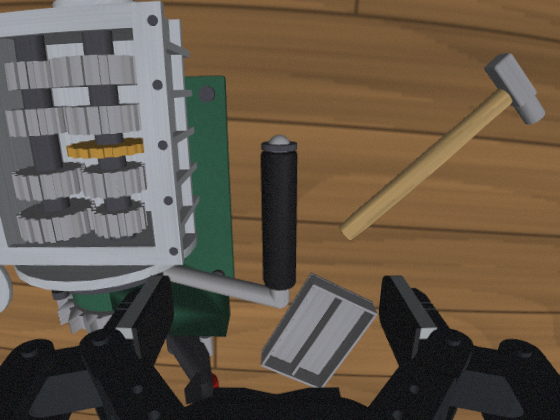

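View pics/sc4.png

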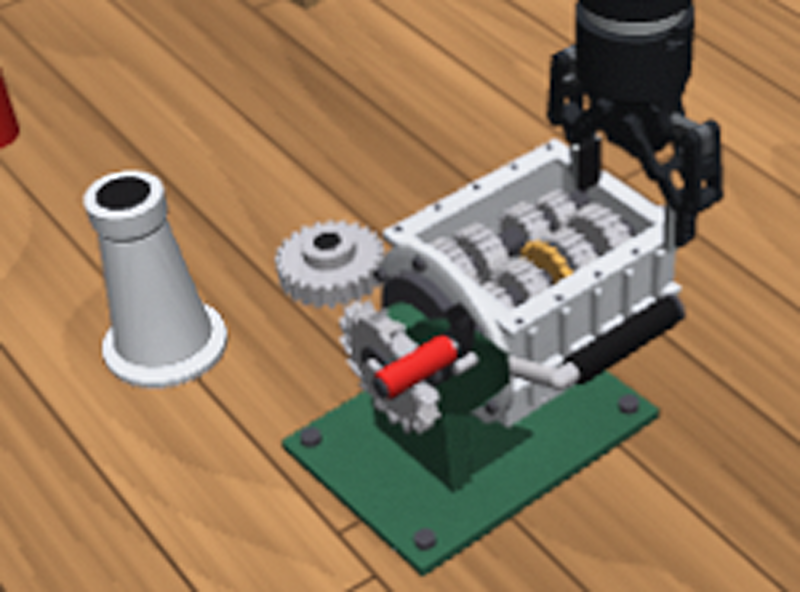

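```bash
python3 -c "
from h import *
c=env.calibration('wrist'); d=np.load('pics/wrist4.npy');T=np.load('pics/wrist4T.npy')
for uv in [(279,175),(279,215),(278,250),(152,100),(146,50),(160,180),(30,255),(160,255),(100,257)]:
    z=d[uv[1],uv[0]]; print(uv,z,np.round(stand(deproj([uv],[z],c,T)[0]),1))
c=env.calibration('scene'); d=np.load('pics/scene4.npy')
for u,v in [(490,255),(520,325),(655,230),(545,150),(390,235),(450,200)]:
    x,y=int(90+u/3.2),int(60+v/3.2); z=d[y,x]; print((x,y),z,np.round(stand(deproj([(x,y)],[z],c)[0]),1))
"
```

```text
(279, 175) 234.19345 [-118.6  161.7  212.8]
(279, 215) 243.11635 [-91.2 161.7 212.5]
(278, 250) 251.86823 [-65.3 161.1 211.9]
(152, 100) 246.9825 [-165.4   74.   184.1]
(146, 50) 237.54977 [-198.4   72.2  183.1]
(160, 180) 265.1431 [-108.4   74.4  183.9]
(30, 255) 282.2379 [-47.3 -40.6 186.7]
(160, 255) 284.51218 [-47.5  68.  183.8]
(100, 257) 284.11856 [-45.8  18.9 185. ]
(243, 139) 1268.0026 [-96.6  -9.8 170.6]
(252, 161) 1192.0436 [-49.7  82.5 181.9]
(294, 131) 1266.054 [-205.7   69.8  184.2]
(260, 106) 1345.1305 [-214.8  -76.7  183.2]
(211, 133) 1261.3268 [-39.1 -70.4 186.7]
(230, 122) 1295.8335 [-106.8  -75.7  184.3]
```

Call:
play_rows:
  increments:
    - [[-3.3,-1.1,0],[0,0.007,0],1]
    - [[-3.3,-1.2,0],[0,0,0],1]
    - [[-3.3,-1.2,0],[0,0,0],1]
    - [[-3.3,-1.1,0],[0,0,0],1]
    - [[-3.2,-1.1,0],[0,0,0],1]
    - [[0,0,2],[0,0,0],1]
    - [[0,0,2],[0,0,0],1]
    - [[0,0,0],[0,0,0],1]

```text
time: 10.45
tcp_pos: [608.2, -67.3, 318.7]
tcp_rot: [-0.031, 0.999, 0.001, -0.008]
force: [-1.2, -0.3, -0.6]
gripper_width: 85.3
```

```bash
python3 -c "
from h import *
todo([72,103,229])
for n in ['wrist']:
  c=env.calibration(n); p,d=env.snapshot(n); cv2.imwrite(f'pics/{n}5.png',p[:,:,::-1]); np.save(f'pics/{n}5.npy',d)
  np.save(f'pics/{n}5T.npy',c['camera_from_world'])
"
```

```text
t 10.45 grasp in stand [ 69.3 104.1 264.7] world [607.3 -67.2 264.7] turn to aligned(tool) [ 0.0033 -0.0152 -0.0001] F [-1.2 -0.3 -0.6] w 85.3
cm tool after aligned: x -0.27 y -0.11 z 3.57
```

View pics/wrist5.png

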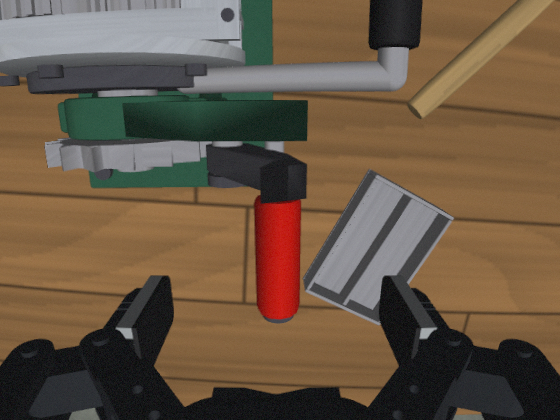

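Call:
play_rows:
  increments:
    - [[0,0,1.2],[0,-0.007,0],1]
    - [[0,0,1.2],[0,0,0],1]
    - [[0,0,1.1],[0,0,0],1]
    - [[0,0,0],[0,0,0],1]
    - [[0,0,0],[0,0,0],0.2]
    - [[0,0,0],[0,0,0],0]
    - [[0,0,0],[0,0,0],0]
    - [[0,0,0],[0,0,0],0]
    - [[0,0,0],[0,0,0],0]
    - [[0,0,0],[0,0,0],0]

```text
time: 11.33
tcp_pos: [609.1, -67.2, 290.7]
tcp_rot: [-0.032, 0.999, 0.0, 0.0]
force: [0.1, 1.5, 1.7]
gripper_width: 20.0
```

```bash
python3 -c "
from h import *
s,r,g=st();q=stand(g);print('p',np.pi-np.arctan2(q[2]-185,q[1]-75)-np.arctan2(10,50))
P=np.linspace(1.95,0.03,17); y=-50*np.cos(P)+10*np.sin(P); z=50*np.sin(P)+10*np.cos(P)
for p,a,b in zip(P[1:],np.diff(y),np.diff(z)): print(round(p,2),'y %.2f z %.2f'%(a/10,-b/10))
"
```

```text
t 11.33 grasp in stand [ 71.1 103.9 236.7] world [609.2 -67.2 236.7] turn to aligned(tool) [0.0004 0.0008 0.0003] F [0.1 1.5 1.7] w 20.0
p 1.883406211070638
1.83 y -0.53 z -0.30
1.71 y -0.56 z -0.24
1.59 y -0.59 z -0.17
1.47 y -0.60 z -0.10
1.35 y -0.61 z -0.02
1.23 y -0.61 z 0.05
1.11 y -0.60 z 0.12
0.99 y -0.58 z 0.19
0.87 y -0.55 z 0.26
0.75 y -0.52 z 0.33
0.63 y -0.47 z 0.39
0.51 y -0.42 z 0.44
0.39 y -0.37 z 0.49
0.27 y -0.31 z 0.53
0.15 y -0.24 z 0.56
0.03 y -0.17 z 0.59
```

Call:
play_rows:
  increments:
    - [[0,-0.53,-0.3],[0,0,0],0]
    - [[0,-0.56,-0.24],[0,0,0],0]
    - [[0,-0.59,-0.17],[0,0,0],0]
    - [[0,-0.6,-0.1],[0,0,0],0]
    - [[0,-0.61,-0.02],[0,0,0],0]
    - [[0,-0.61,0.05],[0,0,0],0]
    - [[0,-0.6,0.12],[0,0,0],0]
    - [[0,-0.58,0.19],[0,0,0],0]
    - [[0,-0.55,0.26],[0,0,0],0]
    - [[0,-0.52,0.33],[0,0,0],0]

```text
time: 12.17
tcp_pos: [612.9, -125.0, 288.1]
tcp_rot: [-0.032, 1.0, 0.001, 0.0]
force: [6.6, 4.9, -6.7]
gripper_width: 20.0
```

```bash
python3 -c "
from h import *
todo([72,29,196+8])"
```

```text
t 12.17 grasp in stand [ 71.3  46.1 234.1] world [ 612.9 -124.9  234.1] turn to aligned(tool) [0.0018 0.0005 0.0002] F [ 6.6  4.9 -6.7] w 20.0
cm tool after aligned: x -0.07 y -1.71 z 3.01
```

Call:
play_rows:
  increments:
    - [[0,-0.47,0.39],[0,0,0],0]
    - [[0,-0.42,0.44],[0,0,0],0]
    - [[0,-0.37,0.49],[0,0,0],0]
    - [[0,-0.31,0.53],[0,0,0],0]
    - [[0,-0.24,0.56],[0,0,0],0]

```text
time: 12.58
tcp_pos: [614.1, -142.4, 264.0]
tcp_rot: [-0.032, 0.999, 0.001, 0.0]
force: [6.4, 8.1, -4.5]
gripper_width: 19.9
```

```bash
python3 -c "
from h import *
todo([72,26,195.5+8])"
```

```text
t 12.58 grasp in stand [ 71.4  28.7 210. ] world [ 614.1 -142.2  210. ] turn to aligned(tool) [0.0028 0.0009 0.0006] F [ 6.4  8.1 -4.5] w 19.9
cm tool after aligned: x -0.06 y -0.27 z 0.65
```

Lower the last bit with slight downward press, then check force.

Call:
play_rows:
  increments:
    - [[0,-0.12,0.35],[0,0,0],0]
    - [[0,-0.05,0.3],[0,0,0],0]
    - [[0,0,0],[0,0,0],0]
    - [[0,0,0],[0,0,0],0]

```text
time: 12.92
tcp_pos: [614.2, -144.0, 258.0]
tcp_rot: [-0.032, 0.999, 0.001, 0.001]
force: [6.6, 5.8, -4.1]
gripper_width: 20.1
```

```bash
python3 -c "
from h import *
s,r,g=st();q=stand(g);print('p',np.pi-np.arctan2(q[2]-8-185,q[1]-75)-np.arctan2(10,50))"
```

```text
t 12.92 grasp in stand [ 71.4  27.1 204. ] world [ 614.3 -143.9  204. ] turn to aligned(tool) [0.0024 0.0011 0.0006] F [ 6.6  5.8 -4.1] w 20.1
p 0.027946218290877983
```

Call:
play_rows:
  increments:
    - [[0,0,0],[0,0,0],0.5]
    - [[0,0,0],[0,0,0],1]
    - [[0,0,0],[0,0,0],1]
    - [[0,0,-2],[0,0,0],1]
    - [[0,0,-3],[0,0,0],1]
    - [[0,0,0],[0,0,0],1]
    - [[0,0,0],[0,0,0],1]

```text
time: 13.5
tcp_pos: [614.4, -145.3, 310.6]
tcp_rot: [-0.031, 1.0, -0.001, 0.001]
force: [-0.4, 0.4, -0.7]
gripper_width: 85.1
```

```bash
python3 -c "
from h import *
st()
for n in ['wrist','scene']:
  c=env.calibration(n); p,d=env.snapshot(n); cv2.imwrite(f'pics/{n}6.png',p[:,:,::-1]); np.save(f'pics/{n}6.npy',d)
  np.save(f'pics/{n}6T.npy',c['camera_from_world'])
a=cv2.imread('pics/scene6.png')
cv2.imwrite('pics/sc6.png',cv2.resize(a[60:245,90:340],None,fx=3.2,fy=3.2,interpolation=cv2.INTER_CUBIC))
"
```

```text
t 13.5 grasp in stand [ 71.6  25.6 256.6] world [ 614.5 -145.4  256.6] turn to aligned(tool) [-0.002   0.0029 -0.0003] F [-0.4  0.4 -0.7] w 85.1
```

View pics/wrist6.png

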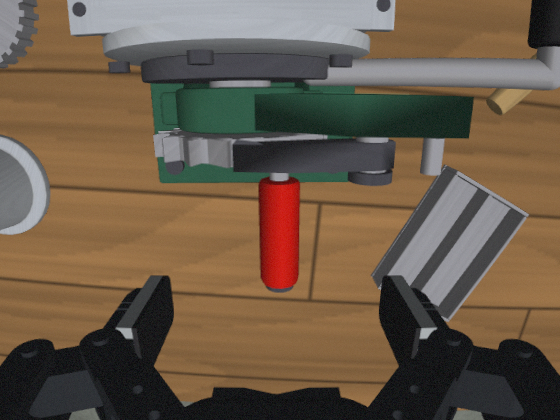

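View pics/sc6.png

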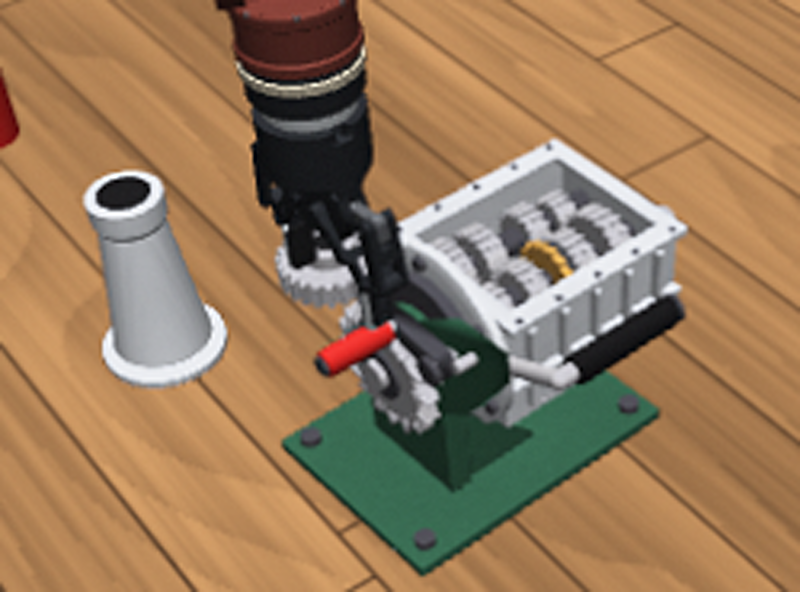

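```bash
python3 -c "
from h import *
c=env.calibration('wrist')
for n,v0,v1 in [('w1',190,280),('wrist6',190,275)]:
    d=np.load(f'pics/{n}.npy');T=np.load(f'pics/{n}T.npy')
    P=[]
    for v in range(v0,v1,3):
        for u in range(262,298):
            if d[v,u]>0: P.append(stand(deproj([(u,v)],[d[v,u]],c,T)[0]))
    P=np.array(P)
    from scipy.optimize import least_squares
    s=least_squares(lambda q: np.hypot(P[:,1]-q[0],P[:,2]-q[1])-11,[27,196],loss='soft_l1')
    y,z=s.x; print(n,len(P),s.x,'p',np.pi-np.arctan2(z-185,y-75)-np.arctan2(10,50),'r',np.hypot(z-185,y-75))
"
python3 - <<'E'
import cv2
a=cv2.imread('pics/wrist6.png');b=cv2.imread('pics/w1.png')
cv2.imwrite('pics/cmp.png',cv2.vconcat([cv2.resize(x[80:200,140:420],None,fx=2.4,fy=2.4) for x in (b,a)]))
E
```

```text
w1 1073 [ 27.2486613 196.0716448] p 0.03043904411248835 r 49.018074890213576
wrist6 1042 [ 27.10401354 195.1293404 ] p 0.011019639463922953 r 48.95537821079015
```

View pics/cmp.png

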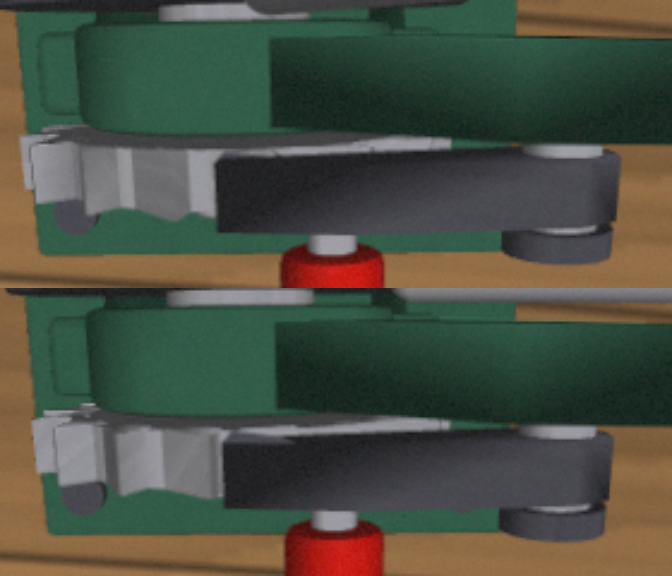

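Call:
play_rows:
  increments:
    - [[0,0,-3],[0,0,0],1]
    - [[0,0,-3],[0,0,0],1]
    - [[0,0,-3],[0,0,0],1]
    - [[0,0,-2],[0,0,0],1]
    - [[0,0,0],[0,0,0],1]
    - [[0,0,0],[0,0,0],1]
    - [[0,0,0],[0,0,0],1]

```text
time: 14.18
tcp_pos: [613.7, -144.6, 416.6]
tcp_rot: [-0.031, 1.0, 0.001, -0.001]
force: [0.1, 0.1, -0.2]
gripper_width: 85.5
```

```bash
python3 -c "
from h import *
st()
p,d=env.snapshot('scene'); c=env.calibration('scene'); cv2.imwrite('pics/scene7.png',p[:,:,::-1])
for u,v in [(520,325),(655,230),(545,150),(390,235),(450,200)]:
    x,y=int(90+u/3.2),int(60+v/3.2); z=d[y,x]; print((x,y),z,np.round(stand(deproj([(x,y)],[z],c)[0]),1))
w,d=env.snapshot('wrist'); cv2.imwrite('pics/wrist7.png',w[:,:,::-1])
c=env.calibration('wrist');
P=np.array([stand(deproj([(u,v)],[d[v,u]],c)[0]) for v in range(0,200,2) for u in range(100,500,2) if d[v,u]>0])
m=(abs(P[:,2]-185)<6)&(P[:,0]<-30)&(P[:,0]>-60)&(abs(P[:,1])<80); print(m.sum(),np.polyfit(P[m,1],P[m,2],1))
"
```

```text
t 14.18 grasp in stand [ 70.7  26.4 362.6] world [ 613.6 -144.6  362.6] turn to aligned(tool) [ 0.0011 -0.0021  0.    ] F [ 0.1  0.1 -0.2] w 85.5
(252, 161) 1194.9906 [-51.1  80.8 179.9]
(294, 131) 1265.8494 [-205.6   69.9  184.4]
(260, 106) 1341.9407 [-213.1  -74.6  185.1]
(211, 133) 1265.0273 [-40.7 -72.9 184.4]
(230, 122) 1292.8308 [-105.4  -73.7  186.2]
1177 [-2.20373430e-02  1.85308828e+02]
```

View pics/scene7.png

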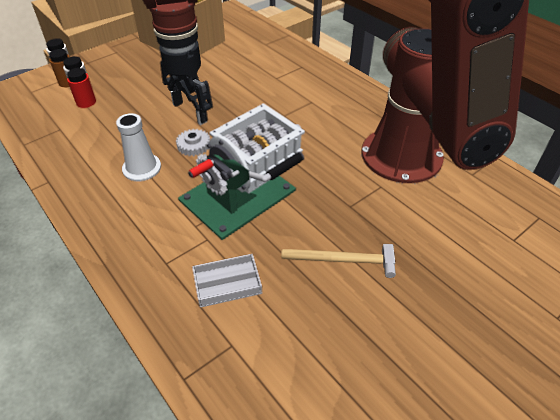

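The picture shows the case level and open side up, with the knob down at (202,168). The bystanders sit at the same pixels as at the start. Handing in.

```bash
python3 -c "
from cell import env
print(env.close_job())"
```

```text
the job is handed in; nothing more can be done
None
```

The gearbox is laid back level, the pawl is down in a tooth gap, and I handed the job in at about 14.3 s (limit 51 s). The hand-in gave no verdict.

I gripped the red knob and swung the pawl over onto its back stop. I then took the gearbox by its handle from about 0.87 rad down to level at about 0.4 rad/s. Last, I swung the pawl back down into the teeth and drew the open gripper clear above the stand.

My last checks showed:
- **Gearbox angle:** about -0.022 rad from the flange's tilt in the final wrist picture. The handle's position after release gave -0.027 rad. Both are well inside ±0.105.
- **Pawl angle:** about 0.01 rad, from a fit to the knob (limit 0.08). That fit gave a knob radius of 49 mm instead of 51 mm, so positions are good to about 2 mm (0.04 rad).
- **Forces:** tool forces read at most about 15 N when checked between moves, and near zero at the end, with the gripper touching nothing.
- **Bystanders:** the tail housing, loose gear, hammer and tray look unmoved, judged by eye in the scene picture.

One small miss: the second grip on the knob sat about 8 mm too high, but it held and the pawl went home. I didn't test the lock by pushing the handle.

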